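Lay the detergent jug down in its dispensing rack

ROBOT

A 6-joint arm with a two-finger parallel gripper is mounted at the origin on the work surface. World frame = base frame: x ahead of the robot, y to its left, z up, the work surface at z = 0. Lengths are in m, angles in degrees, forces in N, time in s.
With the tool pointing down it reaches from about 0.2 to 0.875 m from the base axis. Payload 3.4 kg.
Tool frame: the origin (TCP) lies on the centre line of the jaws, within the pads' length; the fingertips stand 8 mm ahead of it and the grasp point (between the pads) lies 11 mm behind it; z points along the fingers, y is the line along which they close (so a half turn about z gives the same grasp; the last joint's range is limited). The gripper opens to 94 mm and grips with 3 to 60 N. Pads are 16 mm wide; open, the fingers measure 119 mm over their backs; the gripper's body (75 mm by 177 mm) begins 78 mm behind the grasp point.
Start: joints at [-75.917, 15.808, 86.224, -0, 77.962, -6.933], TCP at [0.206, -0.537, 0.213] pointing down, gripper open.
Joint ranges: [-165.64, 165.64], [-43.16, 119.46], [12.63, 154.43], [-67.54, 247.53], [6.08, 155.33], [-154.97, 154.97]. Speed limits (degrees/s): [147.25, 147.25, 180, 180, 180, 180].

INTERFACE

Orientations are given as [roll, pitch, yaw] about the fixed x, y, z axes, in that order (R = Rz(yaw) Ry(pitch) Rx(roll)).
In Python, from bench import r gives the robot as it stands.
- The arm moves only by the tool move_arm, never from a script. Its argument "moves" is a list of rows, each a list of 5 numbers: the shift along the tool's x, y, z normalised to -1 to 1, where 1 is 0.15 m, then the turn about the tool's z normalised to -1 to 1, where 1 is 30 degrees, then the opening, from 0 (shut) to 1 (fully open). In form: [[tx, ty, tz, spin, jaw], ...]. A call has exactly 5 rows; each row shifts and turns the commanded pose from where the row before left it, along the tool's axes as they then stand; what a row does not reach is not made up. A row lasts 1/12 s, in which the tool goes at most 41.7 mm and 7.16 degrees, less where a joint would pass 70% of its speed; a pose out of reach is approached as far as the arm can. A call with a number of a shift or a turn outside -1 to 1 is refused whole. A call with a gripper value outside its range is refused whole. The fingers move at their own pace and stop on an object; "squeeze" is the grip in N (left out, the last holds). Time passes only in rows, so rows that do not move let the fingers close, or fill a call up. It gives the time, the measured TCP pose, the force, the opening and the grip force at its end, in the units of the state.
- r.sense(): the state, without advancing time (a new reading comes with each control period).
- r.snapshot(name): name is "scene" or "top" or "wrist"; returns a dict with "color" (384x512x3 uint8, blue, green, red), "range_z" (384x512 float32, m along the optical axis (not along the pixel's ray), 0 where there is no reading), "fx", "fy", "cx", "cy" (pixels), "position" and "attitude" of the camera in the world; the wrist camera has in their place "hand_eye" (4x4, takes a point from camera to tool coordinates, whose origin is the TCP and whose axes are the flange's). Camera axes: x right, y up, looking along -z (the intrinsics and any distortion apply to the point x, -y, -z); pixel columns grow to the right and rows downward; lengths in m; the calibration is good to about 2 mm. A picture is of the moment at which its call begins: read the wrist's pose just before it.
- r.finish_job(): hands the job in; it is judged then, once.
The state is a dict: "t": time; "q": joint angles; "joint_vel": joint speeds; "effort": joint torques, N m; "eef_pos": TCP position; "tcp_rot": TCP orientation; "wrist_force": force on the tool from outside, world axes, zero at the start; "wrist_torque": the same for the moment, N m; "width": opening from 0.0 (shut) to 1.0 (fully open); "grip_force": force on a finger pad.
Only numpy, scipy, OpenCV 4.12 (cv2) and the standard library are available. Lean on these libraries where they do the work, as an engineer would, in place of code of your own. Each camera call takes 0.05 s, during which the arm holds its last target. There are 200 camera calls.

TASK

The tall detergent jug stands upright in one bay of the low wooden rack. Without gripping or lifting it, push it over so that it falls flat in its own bay with its cap towards the notched end, then push it along the bay until its shoulders rest against the end boards and the cap sticks out through the notch. Leave the short tub in the other bay and everything else on the bench where it stands.

Things in the scene. Friction and masses are not known exactly. Their poses are not given: they have to be found in the camera images.
- rack: Fixed plywood rack, 284 mm long (x) by 213 wide (y): two open-topped bays side by side along x. Origin on the bench; x points to the notched end. Floor top at z 8 mm. Walls 7 mm thick, tops at z 33, centred at y -103, 0, +103: bays 96 mm wide, centred at y -51.5 and +51.5. Kerb across the back end, x -127 to -115, top at z 18. End boards stand at the +x end
- rack_notch0 (a point): Middle of the notch of the bay at the rack's y = -51.5 mm: on the bay floor (8 mm above the bench), in the plane of the end boards' inner face (rack x = 145 mm). The notch is a 56 mm wide gap, open down to the floor, between two end boards 12 mm thick with tops 55 mm above the bench
- rack_notch1 (a point): The same point for the other bay, at the rack's y = +51.5 mm
- jug: Tall blue jug with white cap, 0.35-0.7 kg, loose, upright at the kerb end of either bay: box 60 (x) x 84 (y) x 130 mm (z), round cap 34 mm wide on its top reaching z 160. Origin at the centre of its underside, z to the cap; x starts towards the notched end. Pushed high from behind it tips over its lower front edge and past balance falls by itself. Lying, its origin is 38 mm above the bench
- jug_shoulder (a point): Centre of the jug's flat shoulder, at the foot of the neck: 130 mm along the jug's z from its origin. At 145 mm along the rack's x when the jug lies fully home
- jug_toe (a point): Middle of the jug's lower front edge, over which it tips: 30 mm along the jug's x from its origin. It stays on the bay floor throughout (8 mm above the bench)
- tub: Short round blue tub with a wide lid, 95 mm tall, 78 mm in diameter, standing loose in the other bay; origin at the centre of its underside. To be left alone
- cup: White dosing cup, 50 mm tall, 56 mm in diameter, loose on the bench beyond the notched end, about 220 mm along the rack's x; origin under its centre. To be left alone
- brush: Brush 190 mm long lying beside the rack on the side away from the robot, loose; lies along its x. To be left alone
- soap: White soap bar 85 x 55 x 28 mm, loose, beside the rack on the robot's side; origin under its centre. To be left alone
- softener: Round blue bottle 190 mm tall, 68 mm in diameter, loose on the bench to the left; origin under its centre. To be left alone
- jar: Clear jar 110 mm tall, 72 mm in diameter, loose on the bench to the left; origin under its centre. To be left alone
- can: Can 110 mm tall, 60 mm in diameter, loose on the bench to the right; origin under its centre. To be left alone
Things that resemble listed ones, but are neither listed nor needed, are in the scene too. What is shaped like the jug but green or pink is not meant.

How it is judged:
By the outcome, as a careful person would: the job done as asked, in the order asked, and still so for the second after the job is handed in, with the robot touching nothing.
It also fails if it takes over 48 s, if anything falls off the work surface, if the arm or the gripper's body presses on something with over 40 N, if the wrist force passes 120 N, or if a joint passes its speed limit or range.

## Working session

There is one attempt and no reset: what is moved stays moved. The work goes in short steps, Python scripts to look and compute and a tool call to move; the robot and the scene stay as the last step left them, time stands still between calls to the robot, and variables do not carry over. Pictures are saved under pics/ and viewed, at most 10 in all, crops included, and the job is handed in when it is done.

Besides the shell and the picture viewer there is one more tool, called after ">>>" as a command line: name --pt "numbers of a row" for each row, then --argument value for the rest. move_arm: Moves the arm, as the interface text tells. Scaled input: -1 to 1 covers 0.15 m each way for a shift and 30 degrees each way for a turn. Its arguments: {"type":"object","properties":{"moves":{"type":"array"},"squeeze":{"type":"number"}},"required":["moves"]}

```bash
mkdir -p pics; cat > h.py <<'E'
import numpy as np,cv2
from bench import r
def save(n,f):
    s=r.snapshot(n); cv2.imwrite(f'pics/{f}.png',s['color']); np.savez(f'pics/{f}.npz',**{k:np.asarray(v) for k,v in s.items()}); return s
E
python3 - <<'E'
from h import *
for n in('top','scene'):
    s=save(n,n+'0'); print({k:v for k,v in s.items() if k not in('color','range_z')})
a=cv2.imread('pics/top0.png');cv2.imwrite('pics/top0b.png',cv2.resize(a,(800,600)))
a=cv2.imread('pics/scene0.png');cv2.imwrite('pics/scene0b.png',cv2.resize(a,(800,600)))
print(r.sense())
E
```

```text
{'fx': 373.94699900777647, 'fy': 373.94699900777647, 'cx': 255.22565467780177, 'cy': 192.23613166815022, 'position': array([ 0.37595934, -0.00288967,  1.17874956]), 'attitude': array([  9.29078007,   0.77348785, -90.50088099])}
{'fx': 350.1702086245213, 'fy': 350.1702086245213, 'cx': 256.2649089764484, 'cy': 194.53140735011584, 'position': array([1.16428222, 0.7518455 , 0.74046466]), 'attitude': array([ 56.61575609,   0.52636914, 140.89407975])}
{'t': 0.1, 'q': array([-7.59170587e+01,  1.58435345e+01,  8.62850305e+01, -7.19147793e-04,
        7.79615240e+01, -6.93180386e+00]), 'joint_vel': array([ 0.07571935, -0.03480368, -0.08154879,  0.06045531,  0.03509348,
        0.02803187]), 'effort': array([ 1.86916004e-03, -4.05453479e+01, -2.37780815e+01,  7.04146572e-02,
        2.99046678e-02, -4.13279770e-05]), 'eef_pos': array([ 0.20608441, -0.53629703,  0.21271626]), 'tcp_rot': array([-1.79910485e+02, -1.01746918e-02,  2.10148878e+01]), 'wrist_force': array([-0.74312464, -0.56366236,  0.64143886]), 'wrist_torque': array([-0.03257237, -0.01641533,  0.04007926]), 'grip_force': 0.0, 'width': 0.9991099234716599}
```

View pics/top0b.png

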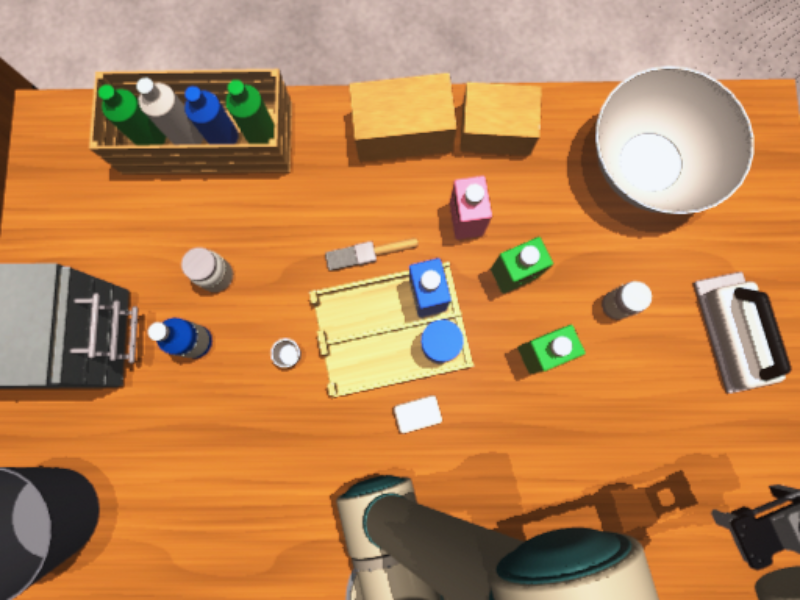

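View pics/scene0b.png

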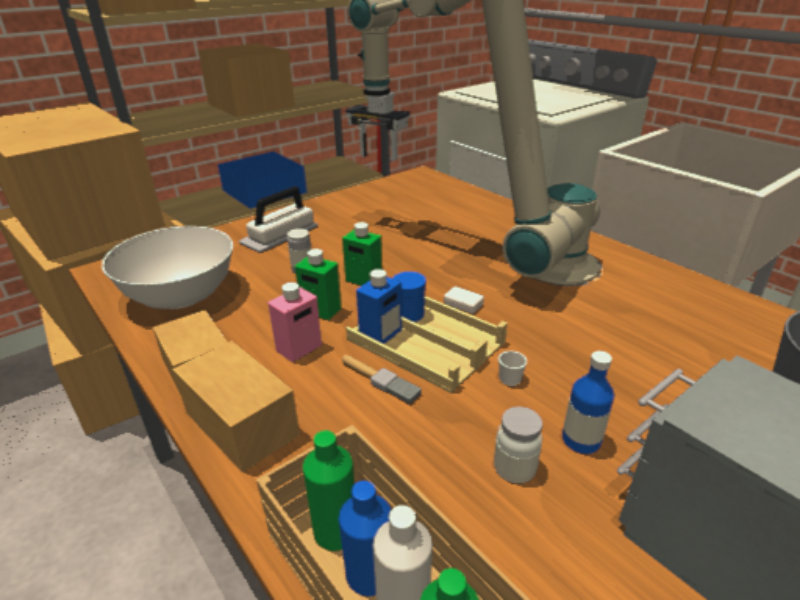

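The top picture shows the rack at (310-470, 265-395) with its notched end on the left. Jug-shaped candidates are blue (430,285), green (525,260), green (560,347) and pink (472,205). The blue one fits: it is blue with a white cap and stands in the far bay at the kerb end. I'll confirm it in an enlarged crop.

```bash
python3 - <<'E'
import cv2
a=cv2.imread('pics/top0.png')[160:265,190:330]
cv2.imwrite('pics/crop.png',cv2.resize(a,None,fx=5.6,fy=5.6,interpolation=cv2.INTER_CUBIC))
E
```

```text
(no output)
```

View pics/crop.png

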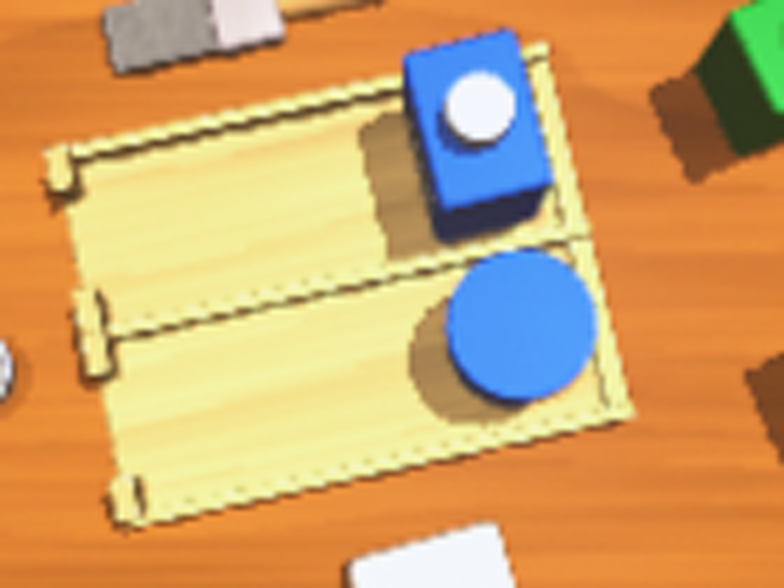

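The crop confirms it: the blue jug is at crop (480,120), the round blue tub at (520,325), and the notches are at the left end.

```bash
cat >> h.py <<'E'
from scipy.spatial.transform import Rotation as R
def px(s,u,v,z):
    u=np.asarray(u,float);d=np.array([(u-s['cx'])/s['fx'],-(v-s['cy'])/s['fy'],-1.])
    d=R.from_euler('xyz',s['attitude'],degrees=True).as_matrix()@d; p=np.asarray(s['position'])
    return p+d*(z-p[2])/d[2]
E
python3 - <<'E'
from h import *
s=np.load('pics/top0.npz')
c=lambda u,v,z:px(s,(u+.5)/5.6-.5+190,(v+.5)/5.6-.5+160,z)
J=[c(*p,.138) for p in((404,52),(515,30),(552,185),(440,210))]
print('jug',np.round(J,4),np.mean(J,0),'cap',c(479,107,.168))
e=J[1]-J[2];print(np.linalg.norm(J[0]-J[1]),np.linalg.norm(e),'yaw of y-axis', np.degrees(np.arctan2(e[1],e[0])), 'x', [np.degrees(np.arctan2(*(a-b)[1::-1])) for a,b in((J[0],J[1]),(J[3],J[2]))])
K=dict(bf=c(548,45,.033),bn=c(634,413,.033),mb=c(588,236,.033),ff=c(45,150,.055),fn=c(112,525,.055))
for k,v in K.items():print(k,v.round(4))
print(np.linalg.norm(K['bf']-K['bn']))
for a,b in(('ff','bf'),('fn','bn'),('bf','bn'),('ff','fn')): print(a,b,np.degrees(np.arctan2(*(K[a]-K[b])[1::-1])),np.linalg.norm(K[a]-K[b]))
# plywood mask top points via range
E
```

```text
jug [[ 0.6136 -0.0095  0.138 ]
 [ 0.6244 -0.0661  0.138 ]
 [ 0.5442 -0.0831  0.138 ]
 [ 0.5321 -0.0266  0.138 ]] [ 0.57857472 -0.04630808  0.138     ] cap [ 0.57861134 -0.04581298  0.168     ]
0.05766547569161218 0.08193659182738751 yaw of y-axis 11.963671451529931 x [np.float64(100.79461127716596), np.float64(102.09631427406907)]
bf [ 0.6406 -0.0908  0.033 ]
bn [ 0.4351 -0.1328  0.033 ]
mb [ 0.5325 -0.1103  0.033 ]
ff [0.58   0.1868 0.055 ]
fn [0.3775 0.1479 0.055 ]
0.2097345364695704
ff bf 102.3128625339245 0.28490124643335607
fn bn 101.606789513495 0.2873957608826083
bf bn 11.570408292003567 0.2097345364695704
ff fn 10.868758451179966 0.20625125339784484
```

```bash
python3 - <<'E'
from h import *
s=np.load('pics/top0.npz')
Z=s['range_z'];v,u=np.mgrid[:384,:512]
d=np.stack([(u-s['cx'])/s['fx'],-(v-s['cy'])/s['fy'],-np.ones_like(Z)],-1)*Z[...,None]
W=d@R.from_euler('xyz',s['attitude'],degrees=True).as_matrix().T+s['position']
np.save('pics/W.npy',W)
y=np.radians(101.7);X=np.array([np.cos(y),np.sin(y)]);Y=np.array([-X[1],X[0]]);O=np.array([.5113,.0131])
P=(W[...,:2]-O)
P=np.stack([P@X,P@Y],-1)
h=W[...,2]
for n,(a,b,c,e) in dict(pink=(285,110,318,150),g1=(312,148,355,188),g2=(330,205,376,240),can=(385,178,420,207),iron=(440,170,512,255),tub=(265,200,300,235),jug=(258,160,290,202),brush=(205,150,270,175)).items():
    H=h[b:e,a:c];p=P[b:e,a:c];w=W[b:e,a:c]
    m=(H>max(.015,H.max()*.75))&(Z[b:e,a:c]>0)
    print(n,'h',H.max().round(3),'rack',p[m].min(0).round(3),p[m].max(0).round(3),'world',w[m].min(0).round(3),w[m].max(0).round(3))
for n,p in dict(behind=(-.125,-.053),dn=(-.065,-.053)).items(): print(n,O+p[0]*X+p[1]*Y)
E
```

```text
Traceback (most recent call last):
ValueError: zero-size array to reduction operation minimum which has no identity
```

>>> move_arm --pt "0 0 -0.2 -0.23 0.4" --pt "0 0 -0.2 -0.23 0.4" --pt "0 0 0 -0.23 0.4" --pt "0 0 0 -0.23 0.4" --pt "0 0 0 -0.23 0.4"

```text
t: 0.52
eef_pos: [0.2062, -0.5368, 0.2738]
tcp_rot: [180.0, 0.0, 55.9]
wrist_force: [-0.5, 0.2, -0.6]
width: 0.684
grip_force: 0.0
```

>>> move_arm --pt "0 0 0 -0.23 0.4" --pt "0 0 0 -0.23 0.4" --pt "0 0 0 -0.23 0.4" --pt "0 0 0 -0.23 0.4" --pt "0 0 0 -0.23 0.4"

```text
t: 0.93
eef_pos: [0.2061, -0.5365, 0.2729]
tcp_rot: [-180.0, -0.1, 90.4]
wrist_force: [0.3, 0.3, 0.1]
width: 0.4
grip_force: 0.0
```

>>> move_arm --pt "0 0 0 -0.22 0.4" --pt "0 0 0 -0.17 0.4" --pt "0 0 0 0 0.4" --pt "0 0 0 0 0.4" --pt "0 0 0 0 0.4"

```text
t: 1.35
eef_pos: [0.2062, -0.5366, 0.2732]
tcp_rot: [-180.0, -0.0, 101.6]
wrist_force: [-0.1, -0.2, -0.3]
width: 0.4
grip_force: 0.0
```

```bash
cat > geo.py <<'E'
from h import *
y=np.radians(101.7);X=np.array([np.cos(y),np.sin(y)]);Y=np.array([-X[1],X[0]]);O=np.array([.5113,.0131])
def rk(w): p=np.asarray(w)[...,:2]-O; return np.stack([p@X,p@Y],-1)
E
python3 - <<'E'
from geo import *
s=np.load('pics/top0.npz');Z=s['range_z'];W=np.load('pics/W.npy');P=rk(W);W[Z<=0,2]=-1;h=W[...,2]
for n,(a,b,c,e) in dict(pink=(285,110,318,150),g1=(312,148,355,188),g2=(330,205,376,240),can=(385,178,420,207),iron=(440,170,512,255),tub=(265,200,300,235),jug=(258,160,290,202)).items():
    H=h[b:e,a:c];p=P[b:e,a:c];w=W[b:e,a:c]
    m=H>H.max()*.7
    print(n,'h',H.max().round(3),'rack',p[m].min(0).round(3),p[m].max(0).round(3),'world',w[m].min(0).round(3),w[m].max(0).round(3))
print('tcp rack',rk(r.sense()['eef_pos']))
E
```

```text
pink h 0.165 rack [-0.219 -0.237] [-0.154 -0.152] world [ 0.695 -0.164  0.116] [ 0.783 -0.095  0.165]
g1 h 0.165 rack [-0.304 -0.096] [-0.21  -0.024] world [ 0.58  -0.276  0.116] [ 0.664 -0.178  0.165]
g2 h 0.165 rack [-0.316  0.073] [-0.225  0.144] world [ 0.419 -0.322  0.115] [ 0.5   -0.225  0.165]
can h 0.116 rack [-0.468  0.018] [-0.411  0.077] world [ 0.525 -0.454  0.082] [ 0.582 -0.398  0.116]
iron h 0.137 rack [-0.666  0.079] [-0.641  0.245] world [ 0.405 -0.685  0.096] [ 0.567 -0.634  0.137]
tub h 0.109 rack [-0.112 -0.011] [-0.035  0.089] world [ 0.439 -0.107  0.079] [ 0.532 -0.03   0.109]
jug h 0.173 rack [-0.103 -0.097] [-0.041 -0.011] world [ 0.531 -0.083  0.121] [ 0.626 -0.01   0.173]
tcp rack [-0.47644222  0.41024713]
```

>>> move_arm --pt "0.154 0.206 0 0 0.4" --pt "0.154 0.206 0 0 0.4" --pt "0.154 0.206 0 0 0.4" --pt "0.154 0.206 0 0 0.4" --pt "0.154 0.206 0 0 0.4"

```text
t: 1.77
eef_pos: [0.3348, -0.3909, 0.2735]
tcp_rot: [180.0, 0.0, 101.6]
wrist_force: [0.7, -1.4, 0.6]
width: 0.399
grip_force: 0.0
```

>>> move_arm --pt "0.154 0.206 0 0 0.4" --pt "0.154 0.206 0 0 0.4" --pt "0.154 0.206 0 0 0.4" --pt "0.154 0.206 0 0 0.4" --pt "0.154 0.206 0 0 0.4"

```text
t: 2.18
eef_pos: [0.4628, -0.2462, 0.2737]
tcp_rot: [180.0, 0.0, 101.6]
wrist_force: [0.1, 0.4, -0.6]
width: 0.399
grip_force: 0.0
```

>>> move_arm --pt "0.154 0.206 0 0 0.4" --pt "0.154 0.206 0 0 0.4" --pt "0.154 0.206 0 0 0.4" --pt "0.1 0.15 0 0 0.4" --pt "0 0 0 0 0.4"

```text
t: 2.6
eef_pos: [0.5608, -0.1378, 0.2729]
tcp_rot: [179.9, -0.1, 101.9]
wrist_force: [1.1, 0.1, 0.3]
width: 0.398
grip_force: 0.0
```

```bash
python3 - <<'E'
from geo import *
s=r.sense();print(rk(s['eef_pos']),s['eef_pos'],s['tcp_rot'],s['q'])
E
```

```text
[-0.15784099 -0.0178381 ] [ 0.56077562 -0.13784415  0.27293685] [ 1.79864839e+02 -1.13079656e-01  1.01926191e+02] [-20.82473969  14.46504519  79.76118173   0.16869387  85.72129155
 -32.76330638]
```

>>> move_arm --pt "0.187 0.233 0.0 0 0.4" --pt "0 0 0.24 0 0.4" --pt "0 0 0.24 0 0.4" --pt "0 0 0.24 0 0.4" --pt "0 0 0.24 0 0.4"

```text
t: 3.02
eef_pos: [0.5837, -0.1102, 0.1283]
tcp_rot: [180.0, 0.1, 101.7]
wrist_force: [0.8, 0.1, -0.1]
width: 0.4
grip_force: 0.0
```

>>> move_arm --pt "0 0 0.0 0 0.4" --pt "0.03 0 0 0 0.4" --pt "0 0 0 0 0.4" --pt "0 0 0 0 0.4" --pt "0 0 0 0 0.4"

```text
t: 3.43
eef_pos: [0.5848, -0.106, 0.1322]
tcp_rot: [179.7, 0.1, 101.7]
wrist_force: [0.6, -0.2, 0.4]
width: 0.4
grip_force: 0.0
```

```bash
python3 - <<'E'
from geo import *
s=r.sense();print(rk(s['eef_pos']),s['eef_pos'],s['tcp_rot'])
a=save('top','top1')['color'][130:260,190:360]
b=save('scene','scene1')['color'][150:260,200:344]
cv2.imwrite('pics/c1.png',np.vstack([cv2.resize(a,(392,300)),cv2.resize(b,(392,299))]))
E
```

```text
[-0.13153449 -0.04784731] [ 0.5848267  -0.10599874  0.13220566] [1.79745832e+02 1.49693974e-01 1.01702427e+02]
```

View pics/c1.png

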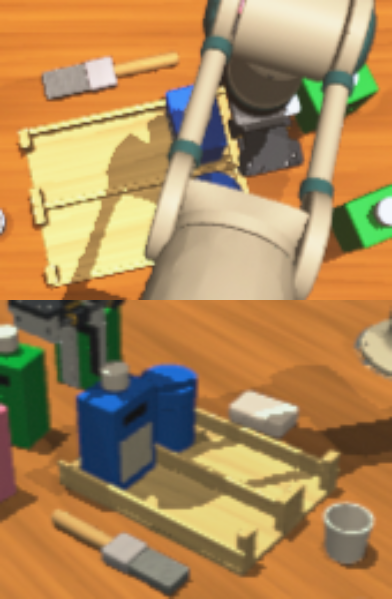

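The gripper stands behind the blue jug (scene crop 85,360) and clear of the green one. Now I push, in small stages.

>>> move_arm --pt "0.06 0.04 0.04 0 0.4" --pt "0.06 0 0 0 0.4" --pt "0.05 0 0 0 0.4" --pt "0.05 0 0 0 0.4" --pt "0.05 0 0 0 0.4"

```text
t: 3.95
eef_pos: [0.5809, -0.0637, 0.1238]
tcp_rot: [180.0, 0.0, 101.7]
wrist_force: [0.4, -2.1, 2.2]
width: 0.4
grip_force: 0.8
```

```bash
python3 - <<'E'
from geo import *
s=r.sense();print(rk(s['eef_pos']),s['eef_pos'],s['wrist_force'])
b=save('scene','scene2')['color'][150:260,200:344]
cv2.imwrite('pics/c2.png',cv2.resize(b,None,fx=4,fy=4))
E
```

```text
[-0.08931777 -0.05255533] [ 0.58087589 -0.06370444  0.12378599] [ 0.37830983 -2.05844153  2.23290406]
```

View pics/c2.png

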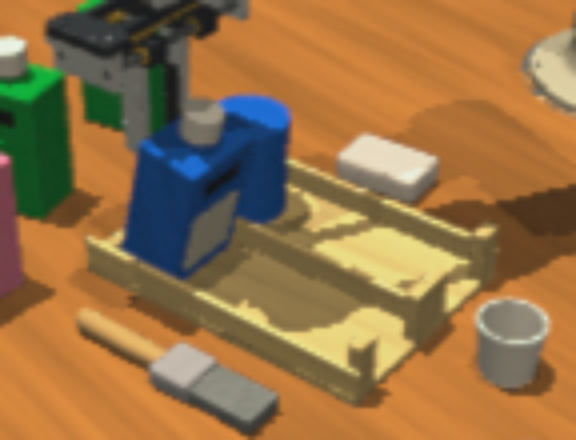

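The jug at (190,200) is tipping about its front edge, still in its own bay. I'll keep going past balance.

>>> move_arm --pt "0.06 0 0 0 0.4" --pt "0.06 0 0 0 0.4" --pt "0.06 0 0 0 0.4" --pt "0.06 0 0 0 0.4" --pt "0.06 0 0 0 0.4"

```text
t: 4.42
eef_pos: [0.5711, -0.0191, 0.1232]
tcp_rot: [-180.0, -0.0, 101.7]
wrist_force: [0.7, -0.2, 0.3]
width: 0.403
grip_force: 0.0
```

>>> move_arm --pt "0 0 0 0 0.4" --pt "0 0 0 0 0.4" --pt "0 0 0 0 0.4" --pt "0 0 0 0 0.4" --pt "0 0 0 0 0.4"

```text
t: 4.83
eef_pos: [0.5718, -0.0208, 0.1234]
tcp_rot: [180.0, 0.0, 101.7]
wrist_force: [-0.1, 0.2, 0.5]
width: 0.403
grip_force: 0.0
```

```bash
python3 - <<'E'
from geo import *
s=r.sense();print(rk(s['eef_pos']),s['eef_pos'],s['wrist_force'])
b=save('scene','scene3')['color'][150:260,200:344]
cv2.imwrite('pics/c3.png',cv2.resize(b,None,fx=5,fy=5))
E
```

```text
[-0.04550256 -0.05238893] [ 0.57182777 -0.02083334  0.12343989] [-0.13504847  0.21025068  0.468599  ]
```

View pics/c3.png

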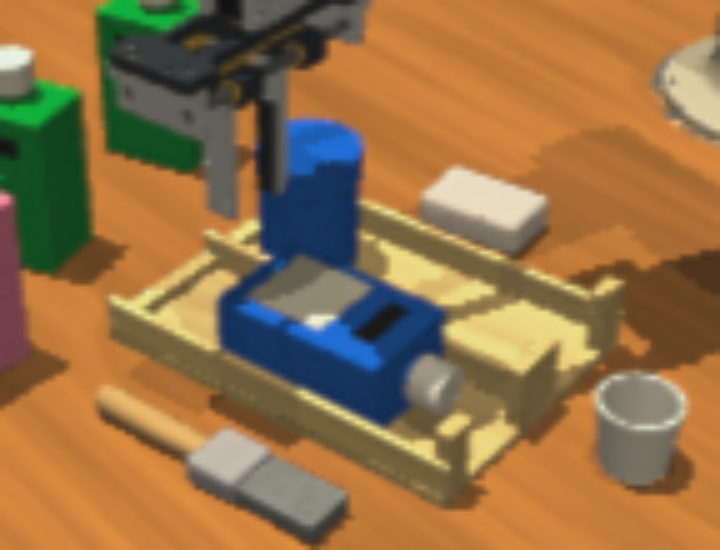

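The jug lies flat in its bay with the cap (435,385) towards the notch. The base's top edge runs from (220,300) to (282,257), and the shoulder's from (390,355) to (445,312).

```bash
python3 - <<'E'
from geo import *
s=np.load('pics/scene3.npz')
for u,v in((220,300),(282,257),(390,355),(445,312)): print(rk(px(s,(u+.5)/5-.5+200,(v+.5)/5-.5+150,.068)).round(4))
E
```

```text
[-0.0345 -0.0976]
[-0.0342 -0.0337]
[ 0.0875 -0.0757]
[ 0.0884 -0.0169]
```

>>> move_arm --pt "-0.18 0 0 0 0.4" --pt "0 0 0.19 0 0.4" --pt "0 0 0.19 0 0.4" --pt "0 0 0.18 0 0.4" --pt "0 0 0 0 0.4"

```text
t: 5.3
eef_pos: [0.5731, -0.0467, 0.0347]
tcp_rot: [-179.5, -0.2, 101.7]
wrist_force: [-1.1, 1.1, 0.2]
width: 0.399
grip_force: 0.0
```

>>> move_arm --pt "0.05 0 0 0 0.4" --pt "0.05 0 0 0 0.4" --pt "0.05 0 0 0 0.4" --pt "0.05 0 0 0 0.4" --pt "0.05 0 0 0 0.4"

```text
t: 5.72
eef_pos: [0.571, -0.0104, 0.0412]
tcp_rot: [179.8, 0.2, 101.8]
wrist_force: [0.6, -4.8, 3.0]
width: 0.4
grip_force: 2.6
```

```bash
python3 - <<'E'
from geo import *
s=r.sense();print(rk(s['eef_pos']),s['eef_pos'],s['wrist_force'])
E
```

```text
[-0.03509185 -0.05371777] [ 0.57101785 -0.01036946  0.04123469] [ 0.57407647 -4.82819791  2.95983865]
```

>>> move_arm --pt "0.045 0 0 0 0.4" --pt "0.045 0 0 0 0.4" --pt "0.045 0 0 0 0.4" --pt "0.045 0 0 0 0.4" --pt "0.045 0 0 0 0.4"

```text
t: 6.13
eef_pos: [0.5645, 0.0224, 0.0412]
tcp_rot: [179.8, 0.2, 101.8]
wrist_force: [2.1, -5.3, 3.9]
width: 0.403
grip_force: 3.1
```

>>> move_arm --pt "0.015 0 0 0 0.4" --pt "0.015 0 0 0 0.4" --pt "0.015 0 0 0 0.4" --pt "0 0 0 0 0.4" --pt "0 0 0 0 0.4"

```text
t: 6.55
eef_pos: [0.5636, 0.0278, 0.0412]
tcp_rot: [179.7, 0.3, 101.8]
wrist_force: [2.0, -8.4, 4.6]
width: 0.397
grip_force: 4.3
```

```bash
python3 - <<'E'
from geo import *
s=r.sense();print(rk(s['eef_pos']),s['eef_pos'],s['wrist_force'])
b=save('scene','scene4')['color'][150:260,200:344]
cv2.imwrite('pics/c4.png',cv2.resize(b,None,fx=5,fy=5))
E
```

```text
[ 0.00374566 -0.05420203] [0.56361629 0.02775932 0.04120316] [ 2.00965171 -8.36248625  4.58992423]
```

View pics/c4.png

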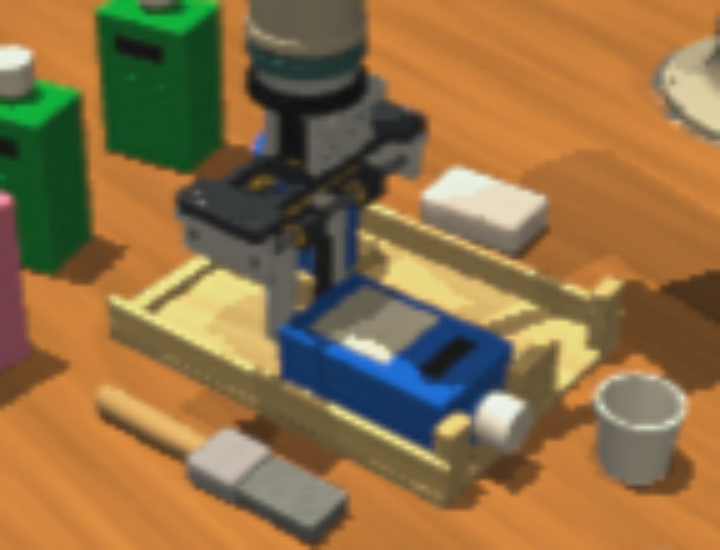

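The cap (505,420) is through the notch and the shoulder is nearly at the end boards. I'll press gently until contact shows.

>>> move_arm --pt "0.02 0 0 0 0.4" --pt "0.02 0 0 0 0.4" --pt "0 0 0 0 0.4" --pt "0 0 0 0 0.4" --pt "0 0 0 0 0.4"

```text
t: 7.02
eef_pos: [0.5637, 0.0277, 0.0413]
tcp_rot: [179.8, 0.9, 102.0]
wrist_force: [2.9, -24.9, 3.0]
width: 0.398
grip_force: 12.2
```

It is blocked at 25 N without moving, so the jug is home. I'll back off, rise, and verify.

>>> move_arm --pt "-0.1 0 0 0 0.4" --pt "-0.1 0 0 0 0.4" --pt "0 0 -0.24 0 0.4" --pt "0 0 -0.24 0 0.4" --pt "0 0 -0.24 0 0.4"

```text
t: 7.43
eef_pos: [0.5651, 0.0072, 0.1483]
tcp_rot: [-179.9, -0.2, 101.7]
wrist_force: [0.8, -0.6, -0.2]
width: 0.398
grip_force: 0.0
```

>>> move_arm --pt "0 0 -0.24 0 0.4" --pt "0 0 -0.24 0 0.4" --pt "-0.24 0 0 0 0.4" --pt "-0.24 0 0 0 0.4" --pt "-0.24 0 0 0 0.4"

```text
t: 7.85
eef_pos: [0.5884, -0.0987, 0.2211]
tcp_rot: [179.8, -0.0, 101.9]
wrist_force: [0.8, -0.0, -0.6]
width: 0.401
grip_force: 0.0
```

>>> move_arm --pt "-0.24 -0.1 0 0 0.4" --pt "-0.24 -0.1 0 0 0.4" --pt "-0.24 -0.1 0 0 0.4" --pt "-0.24 -0.1 0 0 0.4" --pt "-0.24 -0.1 0 0 0.4"

```text
t: 8.27
eef_pos: [0.5509, -0.2912, 0.2197]
tcp_rot: [179.9, -0.1, 101.8]
wrist_force: [0.9, -0.3, 0.5]
width: 0.404
grip_force: 0.0
```

```bash
python3 - <<'E'
from geo import *
print(r.sense()['eef_pos'])
a=save('top','top5')['color'][130:260,190:360]
b=save('scene','scene5')['color'][150:260,200:344]
cv2.imwrite('pics/c5.png',np.hstack([cv2.resize(a,(400,306),interpolation=2),cv2.resize(b,(400,306),interpolation=2)]))
cv2.imwrite('pics/c5b.png',cv2.resize(save('top','top6')['color'][155:240,190:310],None,fx=6.5,fy=6.5,interpolation=2))
E
```

```text
[ 0.55091648 -0.29115399  0.21968249]
```

View pics/c5.png

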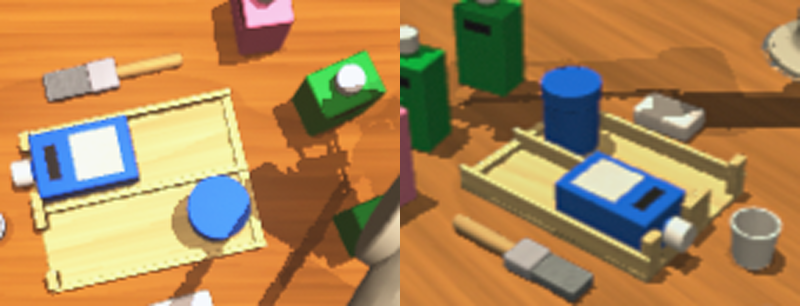

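View pics/c5b.png

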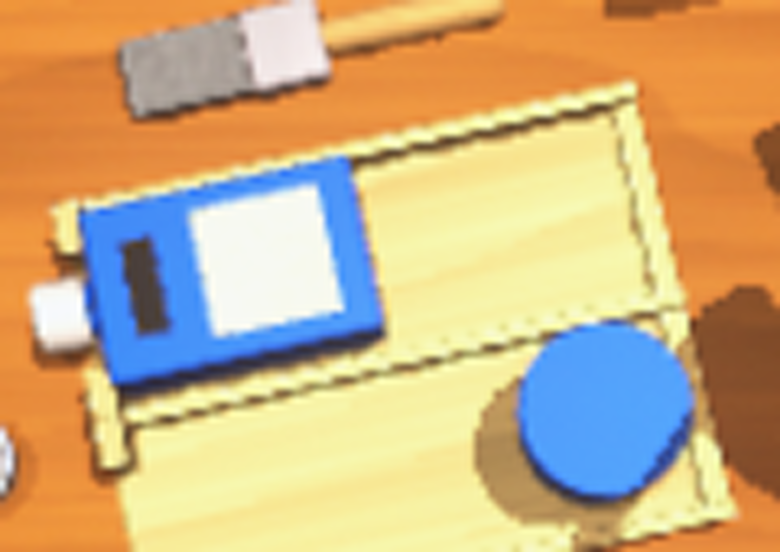

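The jug lies straight with its shoulder (80-118, 210-385) against both end boards and its cap (60,315) out through the notch. The tub, brush and cup look unmoved, and the arm is clear.

```bash
python3 -c "
from bench import r
print(r.finish_job())"
```

```text
the job is handed in; nothing more can be done
None
```

The jug lies flat in its own bay, shoulders against the end boards and cap out through the notch; the other items look unmoved in the final views, and the job was handed in at about 8.5 s of robot time (no verdict was returned).

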